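Open the spin-stand guard with a sagging barrel bolt and hold its gate ajar

TASK

First press the spin stand's red brake pedal right down to its stop and let it come back up. Then draw the guard gate's barrel bolt by its red knob, lifting the sagging bolt over the bent lip of its keeper as you pull rather than forcing it, and pull the gate towards the robot until its free edge stands about a hand's width (roughly 90 mm) open. The gate springs shut, so finish while still holding it there by the bolt or the gate; leave the tub, the bottle and the ring gear alone.

Things in the scene. Friction and masses are not known exactly. Their poses are not given: they have to be found in the camera images.
- pedal_base: Grey fixed base plate of the brake pedal, 200 x 100 x 10 mm, screwed to the bench, on the left or the right of the guard cage. Origin: centre of its underside. x runs from heel (hinge) to toe (raised end), y across, z up.
- pedal_pad (a point): Press point: top of the red pedal plate (160 x 78 x 8 mm, black rubber ribs), on its centreline, 130 mm from the heel hinge and 30 mm from the toe edge. About 64 mm above the bench at rest, about 32 mm at the stop. It moves with the pedal.
- pedal (a joint): Pedal angle in rad: 0 = up (plate slopes up 0.30 rad towards the toe), 0.26 = at its hard stop. A spring returns it; at the press point it takes about 4 N to start and 8.5 N to reach the stop, pushing straight down.
- cage: Fixed, open-topped guard cage of yellow posts and steel wire round an aluminium rotor, base 330 (x) x 350 (y) mm, 212 mm high. Origin: centre of its underside. The gate is its -x side, towards the robot; x points to its back, y along the front from keeper post to hinge post, z up.
- keeper: Bent steel bracket, about 36 x 32 x 75 mm, on the front of the cage's -y post. Origin and axes are the cage's; there its lip is at x -182, y -141 mm, top edge at z 157 mm. The lip stands in the way of the bolt's hooked end; a front cheek keeps the gate shut while the bolt is in.
- gate_hinge (a point): Point on the gate's vertical hinge axis, at the cage's +y front post, 225 mm above the bench. Fixed to the cage.
- gate_leaf: The yellow-framed wire gate leaf, 258 mm wide, 18 mm thick, its top 198 mm above the bench. Origin on the hinge axis at bench height; with the gate shut its axes are the cage's, and the leaf runs along its own -y to its free edge 258 mm from the hinge. Carries the bolt on its front (-x) face.
- gate (a joint): Gate angle in rad: 0 = shut, grows as the free edge swings towards the robot (clockwise seen from above), up to 1.2. A spring closes it: pulling at the drawn bolt's knob takes about 2 N at first, about 4 N at 0.35 rad. 0.35 rad puts the free edge about 90 mm open.
- bolt_knob (a point): Centre of the red ball knob (28 mm diameter) on a 12 mm upright post, 65 mm above the bolt's rod; grip it from above. Bolt in and sagging: 230 mm above the bench, 35 mm in front of the hinge axis, about 225 mm from it along -y, 32 mm above the gate's top. The rod is 12 mm thick and ends in a steel hook block reaching 22 mm below its axis.
- bolt (a joint): Bolt travel in m along the gate towards the hinge (leaf's +y): 0 = fully in, 0.055 = fully drawn. Stiff to slide (about 1.5 N), stays where it is left. Sagging, it is stopped by the keeper's lip after at most about 10 mm; lifted, the hook passes over the lip, and the gate is free from 0.036 on.
- bolt_lift (a joint): Height in m that the bolt (with its knob) is lifted straight up in its loose guides: 0 = sagging, 0.024 = top of the guides. At least 0.016 is needed to pass over the lip. It falls back under its own weight (about 2.5 N) when let go.
- tub: Open white plastic tub, 90 mm across, 90 mm high, loose bystander. Origin: centre of its underside.
- bottle: White bottle with a blue cap, 70 mm across, 200 mm high, loose bystander. Origin: centre of its underside.
- ring_gear: Dark steel ring, 110 mm across, 76 mm bore, 20 mm thick, lying flat, loose bystander. Origin: centre of its underside.
Mind the look-alikes: they are no part of the job. Leave any orange or turquoise look-alike of the pedal_base alone.

How it is judged:
On the way, in this order (a step that is already met when the one before it is completed fails the run):
1. the brake pedal is pressed down to its stop (value of joint pedal above 0.235 rad), for 0.1 s.
2. the pedal has come back up, with the gate still bolted (value of joint pedal below 0.05 rad and value of joint bolt below 0.015 m), for 0.1 s.
3. the bolt is lifted and drawn past the lip of the keeper (value of joint bolt above 0.034 m), for 0.1 s.
At the end, for the whole second after the job is handed in: The gate is held still at 0.22 to 0.52 rad (free edge about 55 to 130 mm open; slower than 0.08 rad/s), the fingers pressing on the gate or its bolt with more than 0.5 N, and the pedal is back up (below 0.05 rad) and the bolt still drawn (above 34 mm) (value of joint gate between 0.22 and 0.52 rad and not (velocity of joint gate above 0.08 rad/s) and not (velocity of joint gate below -0.08 rad/s) and contact force between the fingers and gate_leaf above 0.5 N and value of joint pedal below 0.05 rad and value of joint bolt above 0.034 m); the arm keeps its last pose, push and grip.
It fails at once if the bolt is forced against the keeper (over 30 N) (contact force between gate_leaf and keeper above 30 N).
It fails at once if the tub is moved more than 30 mm or tipped (distance of tub from where it was at the start of the episode above 0.03 m or angle between tub's own z axis and vertical above 0.4 rad).
It fails at once if the bottle is moved more than 30 mm or tipped (distance of bottle from where it was at the start of the episode above 0.03 m or angle between bottle's own z axis and vertical above 0.4 rad).
It fails at once if the ring gear is moved more than 30 mm (distance of ring_gear from where it was at the start of the episode above 0.03 m).
It also fails if it takes over 61 s, if anything falls off the work surface, if the arm or the gripper's body presses on something with over 40 N, if the wrist force passes 120 N, or if a joint passes its speed limit or range.

ROBOT

A 6-joint arm with a two-finger parallel gripper is mounted at the origin on the work surface. World frame = base frame: x ahead of the robot, y to its left, z up, the work surface at z = 0. Lengths are in m, angles in rad, forces in N, time in s.
With the tool pointing down it reaches from about 0.325 to 0.775 m from the base axis. Payload 9.3 kg.
Tool frame: the origin (TCP) lies midway between the tips of the shut fingers; the grasp point (between the pads) lies 19 mm behind it; z points along the fingers, y is the line along which they close (so a half turn about z gives the same grasp; the last joint's range is limited). The gripper opens to 85 mm and grips with 20 to 120 N. Pads are 22 mm wide; open, the fingers measure 114 mm over their backs; the gripper's body (76 mm by 85 mm) begins 54 mm behind the grasp point. The pads swing forward as they close: fully open they stand 13 mm farther back than shut.
Start: joints at [1.136, 0.259, 0.021, 1.334, 0, 1.418], TCP at [0.153, 0.528, 0.206] pointing down, gripper open.
Joint ranges: [-3.04, 3.04], [-0.91, 1.82], [-1.04, 1.36], [-1.92, 1.95], [-1.52, 1.45], [-3.14, 3.14]. Speed limits (rad/s): [2.22, 2.22, 2.79, 3.14, 3.14, 3.14].

INTERFACE

Orientations are given as a 3x3 rotation matrix whose columns are the frame's x, y, z axes.
In Python, from rig import bot gives the robot as it stands.
- The arm moves only by the tool send_rows, never from a script. Its argument "steps" is a list of rows, each a list of 3 entries, a list of its own where there are three numbers: the shift along the tool's x, y, z in cm, then the turn about the tool's z in rad, then the opening, from 0 (shut) to 1 (fully open). A call has 1 to 10 rows; each row shifts and turns the commanded pose from where the row before left it, along the tool's axes as they then stand; what a row does not reach is not made up. A row lasts 1/8 s, in which the tool goes at most 62.5 mm and 10.7 degrees, less where a joint would pass 70% of its speed; a pose out of reach is approached as far as the arm can. A call is refused whole if a number of a shift passes 6.25 or a number of a turn 0.188, either way. A call with a gripper value outside its range is refused whole. The fingers move at their own pace and stop on an object; the grip force is fixed at half the most. Time passes only in rows, so rows that do not move let the fingers close. It gives the time, the measured TCP pose, the force, the opening and the grip force at its end, in the units of the state.
- bot.get_obs(): the state, without advancing time (a new reading comes with each control period).
- bot.get_image(name): name is "scene" or "top"; returns the picture (420x560x3 uint8, blue, green, red); there is no depth.
- bot.camera_info(name): a dict with "intrinsics" (3x3 intrinsics, pixels), "k1" (the pictures are not rectified: a ray, as slopes to the right and down, at radius r is drawn at 1 + k1 r^2 times it, then the intrinsics apply), "extrinsics" (4x4, takes a point from camera to world coordinates). Camera axes: x right, y down, z forward; pixel columns grow to the right and rows downward; lengths in m; the calibration is good to about 2 mm. A picture is of the moment at which its call begins. camera_info takes no time and is no camera call.
- bot.sign_off(): hands the job in; it is judged then, once.
Trained networks look in the newest picture that a camera, given by its name, has taken for a name from the list of things; names that differ only in an ending like _2 or _b are one class to them, and where a whole thing is asked for, a point or a joint stands for the part that bears it (a point fixed in the world has none). Each returns a list of dicts, best first, with "conf" (0 to 1); they miss things now and then, are a little off and sometimes report something else, mostly with a low value. They report only what shows in the picture. A call takes as long as a camera call. They do not tell look-alikes from the thing itself.
- bot.trace(camera, name): "region" (420x560 bool, what is visible of it) and "extent" ([left, top, right, bottom] in pixels, round what is visible of it).
The state is a dict: "time": time; "joint_positions": joint angles; "joint_vel": joint speeds; "joint_efforts": joint torques, N m; "eef_pos": TCP position; "ee_rot": TCP orientation; "force": force on the tool from outside, world axes, zero at the start; "torque": the same for the moment, N m; "opening": finger opening in m; "finger_force": force on a finger pad.
Only numpy, scipy, OpenCV 4.12 (cv2) and the standard library are available. Lean on these libraries where they do the work, as an engineer would, in place of code of your own. Each camera call takes 0.05 s, during which the arm holds its last target. There are 200 camera calls.

## Working session

There is one attempt and no reset: what is moved stays moved. The work goes in short steps, Python scripts to look and compute and a tool call to move; the robot and the scene stay as the last step left them, time stands still between calls to the robot, and variables do not carry over. Pictures are saved under pics/ and viewed, at most 10 in all, crops included, and the job is handed in when it is done.

Besides the shell and the picture viewer there is one more tool, called after "Request:" as name(argument=value, ...) on one line, values as JSON. send_rows: Moves the arm, as the interface text tells. Its arguments: {"type":"object","properties":{"steps":{"type":"array"}},"required":["steps"]}

```bash
mkdir -p pics
cat > h.py <<'E'
import numpy as np, cv2
from rig import bot
def cam(n):
    c=bot.camera_info(n); return np.array(c["intrinsics"]),c["k1"],np.array(c["extrinsics"])
def ray(n,u,v):
    K,k1,E=cam(n)
    d=np.array([(u-K[0,2])/K[0,0],(v-K[1,2])/K[1,1]]); s=d.copy()
    for _ in range(30): s=d/(1+k1*(s@s))
    r=E[:3,:3]@np.array([s[0],s[1],1]); return E[:3,3],r/np.linalg.norm(r)
def atz(n,u,v,z):
    o,r=ray(n,u,v); return o+r*(z-o[2])/r[2]
def proj(n,p):
    K,k1,E=cam(n); q=E[:3,:3].T@(np.array(p)-E[:3,3]); s=q[:2]/q[2]; s=s*(1+k1*(s@s))
    return np.array([K[0,0]*s[0]+K[0,2],K[1,1]*s[1]+K[1,2]])
def tri(obs):
    A=np.zeros((3,3));b=np.zeros(3)
    for n,u,v in obs:
        o,r=ray(n,u,v);P=np.eye(3)-np.outer(r,r);A+=P;b+=P@o
    p=np.linalg.solve(A,b); return p,[proj(n,p)-[u,v] for n,u,v in obs]
E
python3 - <<'E'
from h import *
for n in("scene","top"):
    im=bot.get_image(n); cv2.imwrite(f"pics/{n}0.png",im); print(n,cam(n)[2].round(3).tolist())
    for t in("pedal_base","pedal_pad","cage","keeper","gate_leaf","bolt_knob","tub","bottle","ring_gear"):
        for d in bot.trace(n,t)[:3]: 
            ys,xs=np.nonzero(d["region"]); print(t,round(d["conf"],2),np.round(d["extent"]).tolist(),xs.mean().round(1),ys.mean().round(1))
print(bot.get_obs())
E
```

```text
scene [[0.756, 0.543, -0.366, 1.102], [0.655, -0.615, 0.439, -0.571], [0.014, -0.572, -0.82, 1.378], [0.0, 0.0, 0.0, 1.0]]
pedal_base 0.8 [220.0, 161.0, 277.0, 208.0] 247.7 182.2
pedal_base 0.67 [301.0, 97.0, 355.0, 136.0] 328.4 115.8
pedal_base 0.59 [286.0, 137.0, 340.0, 180.0] 313.2 158.8
pedal_pad 0.71 [311.0, 104.0, 350.0, 123.0] 328.7 110.0
pedal_pad 0.65 [224.0, 166.0, 266.0, 191.0] 246.8 176.0
pedal_pad 0.6 [289.0, 143.0, 335.0, 166.0] 313.2 152.8
cage 0.73 [212.0, 193.0, 386.0, 368.0] 298.5 281.4
cage 0.33 [128.0, 287.0, 163.0, 327.0] 143.9 306.6
keeper 0.72 [210.0, 266.0, 224.0, 287.0] 215.1 277.0
keeper 0.72 [292.0, 144.0, 336.0, 167.0] 313.0 152.8
keeper 0.65 [217.0, 209.0, 288.0, 296.0] 256.6 249.7
gate_leaf 0.72 [217.0, 206.0, 286.0, 297.0] 256.0 249.7
bolt_knob 0.88 [217.0, 234.0, 251.0, 286.0] 234.2 253.7
tub 0.55 [127.0, 290.0, 162.0, 329.0] 143.7 306.6
bottle 0.83 [348.0, 167.0, 373.0, 211.0] 360.2 190.1
bottle 0.61 [209.0, 264.0, 222.0, 290.0] 215.7 276.8
ring_gear 0.67 [194.0, 322.0, 238.0, 362.0] 214.3 345.0
top [[0.015, -0.998, 0.064, 0.478], [-1.0, -0.015, -0.01
[... 981 characters left out ...]
,
       1.34123097e-05, 1.41822492e+00]), 'joint_vel': array([ 0.00042977, -0.00187723,  0.00042092,  0.00121019,  0.00110573,
        0.00125823]), 'joint_efforts': array([ 8.08048753e-04, -5.55387712e+01,  3.44739747e+01,  1.44756734e-03,
       -3.57212764e-05,  1.05240326e-05]), 'eef_pos': array([0.15293016, 0.52830763, 0.20577146]), 'ee_rot': array([[-9.60556728e-01,  2.78084108e-01, -1.29181334e-05],
       [ 2.78084108e-01,  9.60556728e-01,  4.02485249e-06],
       [ 1.35278475e-05,  2.73771529e-07, -1.00000000e+00]]), 'force': array([-1.60613201, -0.66895546, -0.30984001]), 'torque': array([ 0.04147207, -0.03492319,  0.02200159]), 'finger_force': 0.0, 'opening': 0.08540713741821586}
```

Run:
```python
import cv2,numpy as np
s=cv2.imread("pics/scene0.png");t=cv2.imread("pics/top0.png")
cv2.imwrite("pics/a.png",cv2.resize(s[80:380,110:400],None,fx=2,fy=2,interpolation=cv2.INTER_CUBIC)[:600])
cv2.imwrite("pics/b.png",cv2.resize(t[95:320,100:430],None,fx=2.4,fy=2.4,interpolation=cv2.INTER_CUBIC))
```

```text
(no output)
```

View pics/a.png

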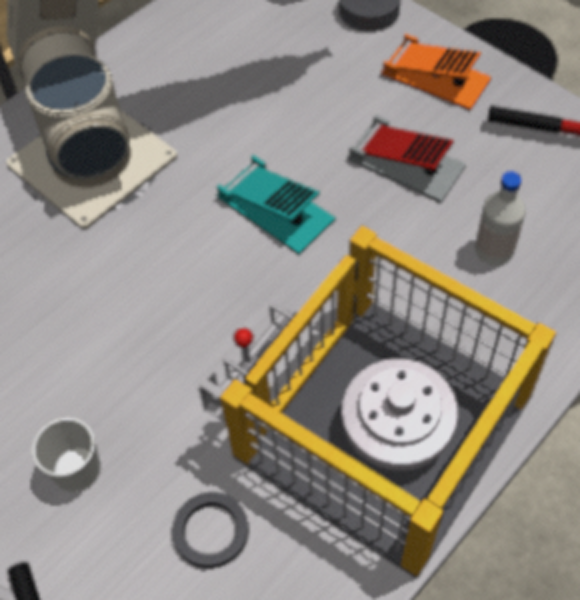

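View pics/b.png

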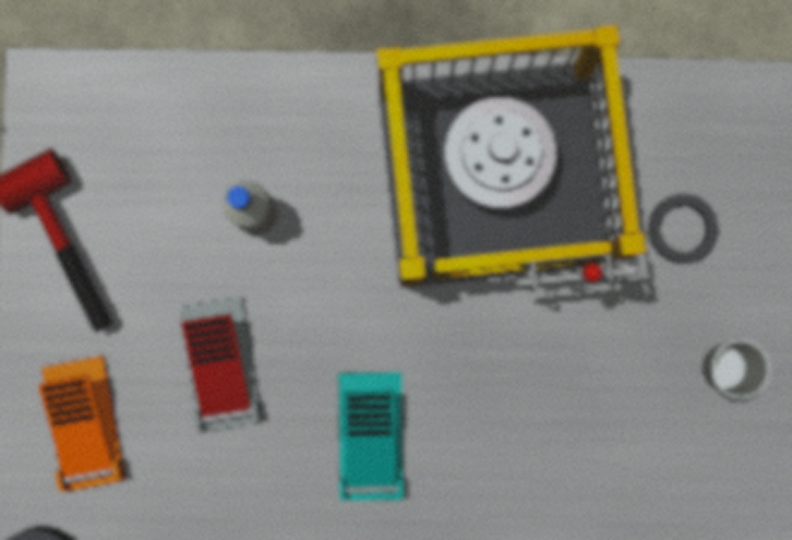

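The images show three pedals:
- Orange: scene (328,116), top (134,271).
- Turquoise: scene (248,182), top (254,276).
- Red plate on a grey base: scene (313,159), top (191,247).

The enlarged crops confirm the third, red with black ribs on grey, is the one described. The red knob is at about scene (231,249), top (347,208). The tub, bottle and ring stand clear.

Run:
```python
from h import *
def red(n,box):
    im=cv2.imread(f"pics/{n}0.png").astype(int); b,g,r=im[...,0],im[...,1],im[...,2]
    m=(r>90)&(r>2*g)&(r>2*b); M=np.zeros_like(m); x0,y0,x1,y1=box; M[y0:y1,x0:x1]=m[y0:y1,x0:x1]
    ys,xs=np.nonzero(M); return np.c_[xs,ys]
ks=red("scene",(215,235,250,275)); kt=red("top",(335,198,360,220))
print("knob px",ks.mean(0),len(ks),kt.mean(0),len(kt))
p,e=tri([("scene",*ks.mean(0)),("top",*kt.mean(0))]); print("knob",p.round(4),e, "top@.230",atz("top",*kt.mean(0),.23))
c=lambda u,v:(100+(u+.5)/2.4-.5,95+(v+.5)/2.4-.5)
for nm,q in dict(hingepost=(413,268),keeppost=(631,243),backR=(606,36),backL=(390,57)).items(): print(nm,atz("top",*c(*q),.212).round(4))
for nm,q in dict(TL=(180,306),TR=(243,298),BR=(263,420),BL=(201,431)).items(): print("base",nm,atz("top",*c(*q),.01).round(4))
pr=red("top",(170,215,212,280)).astype(np.float32); print(cv2.minAreaRect(pr))
for d in bot.trace("top","pedal_pad"): 
    print(d["conf"],[(np.round(x,1)) for x in cv2.minAreaRect(np.argwhere(d["region"])[:,::-1].astype(np.float32))[:2]],cv2.minAreaRect(np.argwhere(d["region"])[:,::-1].astype(np.float32))[2])
sc=red("scene",(280,135,345,185)); print("red scene",sc.mean(0),"red top",pr.mean(0))
bo,tb=atz("top",204,181.6,.1),atz("top",407,248,.05); print("bottle",bo,"tub",tb)
# base region fit
for d in bot.trace("top","pedal_base"):
    print("base",cv2.minAreaRect(np.argwhere(d["region"])[:,::-1].astype(np.float32)))
```

```text
knob px [231.5        248.13793103] 58 [346.29787234 208.04255319] 47
knob [ 0.5822 -0.1649  0.2358] [array([-0.0277757 ,  0.00047309]), array([-0.01618029, -0.01620172])] top@.230 [ 0.58254158 -0.1659618   0.23      ]
hingepost [0.5855 0.0811 0.212 ]
keeppost [ 0.6254 -0.2241  0.212 ]
backR [ 0.9209 -0.1886  0.212 ]
backL [0.8843 0.1181 0.212 ]
base TL [0.5342 0.4466 0.01  ]
base TR [0.5483 0.3473 0.01  ]
base BR [0.3575 0.3115 0.01  ]
base BL [0.3387 0.4085 0.01  ]
((189.82693481445312, 246.63461303710938), (39.22322082519531, 20.19995880126953), 78.69007110595703)
0.86 [array([131.9, 272.2]), array([41.4, 22.4])] 74.2913589477539
0.84 [array([190. , 247.1]), array([41.7, 21.4])] 77.47119140625
0.65 [array([254. , 277.9]), array([40.4, 21.2])] 88.40885925292969
red scene [309.3038961  152.67272727] red top [191.24324 253.0686 ]
bottle [0.67926375 0.32625939 0.1       ] tub [ 0.4497281  -0.42445085  0.05      ]
base ((253.88829040527344, 276.3611145019531), (54.965274810791016, 27.319631576538086), 88.75463104248047)
base ((133.22817993164062, 271.5389404296875), (53.63774871826172, 28.922311782836914), 79.4608154296875)
base ((191.0500030517578, 246.65000915527344), (53.079261779785156, 28.073265075683594), 81.02737426757812)
```

Run:
```python
from h import *
pc=atz("top",190,247.1,.0485); print("plate centre",pc)
ax=np.array([.193,.037]);ax/=np.linalg.norm(ax)
pp=np.r_[pc[:2]+.048*ax,.064]; print("press pt",pp,"proj",proj("scene",pp),proj("top",pp))
pp2=np.r_[np.array([.4447,.3785])+.048*ax,.064]; print("alt from base centre",pp2)
o=bot.get_obs();R=np.array(o["ee_rot"])
print("shift to 40mm above (cm)",(R.T@(pp+[0,0,.04]-o["eef_pos"])*100).round(2))
```

```text
plate centre [0.44199235 0.37958428 0.0485    ]
press pt [0.48913388 0.38862177 0.064     ] proj [324.83438104 155.89513989] [187.12260228 234.22519814]
alt from base centre [0.49184153 0.3875375  0.064     ]
shift to 40mm above (cm) [-36.17  -4.07  10.18]
```

Request:
send_rows(steps=[[[-5.17, -0.58, 1.0], 0, 0], [[-5.17, -0.58, 1.0], 0, 0], [[-5.17, -0.58, 1.0], 0, 0], [[-5.17, -0.58, 1.0], 0, 0], [[-5.17, -0.58, 1.0], 0, 0], [[-5.17, -0.58, 1.0], 0, 0], [[-5.17, -0.58, 1.0], 0, 0], [[0, 0, 1.5], 0, 0], [[0, 0, 1.5], 0, 0], [[0, 0, 0], 0, 0]])

```text
time: 2.35
eef_pos: [0.4875, 0.3888, 0.1046]
ee_rot: [[-0.961, 0.277, -0.002], [0.277, 0.961, -0.001], [0.002, -0.002, -1.0]]
force: [-0.6, 0.7, -0.3]
opening: 0.0001
finger_force: 0.0
```

Request:
send_rows(steps=[[[0, 0, 2.0], 0, 0], [[0, 0, 2.0], 0, 0], [[0, 0, 1.0], 0, 0], [[0, 0, 1.0], 0, 0], [[0, 0, 0.5], 0, 0], [[0, 0, 0.5], 0, 0], [[0, 0, 0.3], 0, 0], [[0, 0, 0], 0, 0]])

```text
time: 3.35
eef_pos: [0.4896, 0.3888, 0.033]
ee_rot: [[-0.961, 0.278, 0.001], [0.278, 0.961, 0.0], [-0.0, 0.001, -1.0]]
force: [0.3, 0.5, 3.4]
opening: -0.0
finger_force: 1.6
```

Request:
send_rows(steps=[[[0, 0, 0.3], 0, 0], [[0, 0, 0.2], 0, 0], [[0, 0, 0], 0, 0]])

```text
time: 3.72
eef_pos: [0.4893, 0.3887, 0.0277]
ee_rot: [[-0.961, 0.278, 0.0], [0.278, 0.961, -0.0], [-0.0, -0.0, -1.0]]
force: [1.4, -0.0, 3.6]
opening: 0.0001
finger_force: 1.9
```

Run:
```python
from h import *
im=bot.get_image("scene"); cv2.imwrite("pics/c.png",cv2.resize(im[90:230,240:400],None,fx=4,fy=4,interpolation=cv2.INTER_CUBIC))
o=bot.get_obs(); print(o["eef_pos"],o["force"],o["torque"])
```

```text
[0.48930824 0.38865533 0.02778499] [ 1.28521859 -0.04676429  5.06429917] [ 0.12278257 -0.28934175  0.05123379]
```

View pics/c.png

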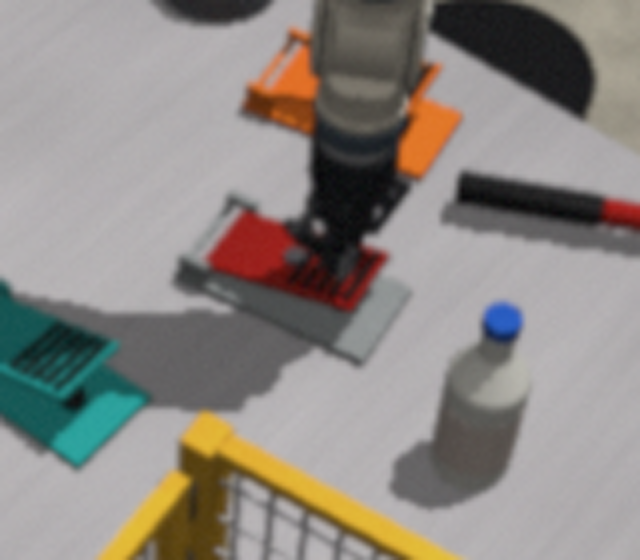

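The fingers are on the ribs of the red plate, at crop (340,265). The force is still low, so I'll go on down to the stop.

Request:
send_rows(steps=[[[0, 0, 0.3], 0, 0], [[0, 0, 0.2], 0, 0], [[0, 0, 0], 0, 0]])

```text
time: 4.15
eef_pos: [0.4893, 0.3887, 0.0226]
ee_rot: [[-0.961, 0.278, -0.0], [0.278, 0.961, 0.0], [0.0, -0.0, -1.0]]
force: [1.2, -0.0, 5.1]
opening: 0.0002
finger_force: 2.3
```

Run:
```python
from h import *
ax=np.array([.193,.037]);ax/=np.linalg.norm(ax); n=np.array([-ax[1],ax[0]])
pc=np.array([.442,.3796]); h=pc-.0765*ax  # heel hinge approx
for th in(.3,.2,.1,.04):
    print(th,[proj("scene",np.r_[h+.16*np.cos(th)*ax+s*.039*n,.026+.16*np.sin(th)]).round(1).tolist() for s in(1,-1)])
im=bot.get_image("scene"); cv2.imwrite("pics/d.png",np.hstack([cv2.resize(i[135:185,280:345],None,fx=6,fy=6,interpolation=cv2.INTER_CUBIC) for i in (cv2.imread("pics/scene0.png"),im)]))
```

```text
0.3 [[337.0, 150.2], [327.2, 164.6]]
0.2 [[337.5, 153.5], [327.8, 167.8]]
0.1 [[337.7, 156.6], [328.0, 170.9]]
0.04 [[337.5, 158.3], [327.9, 172.6]]
```

View pics/d.png

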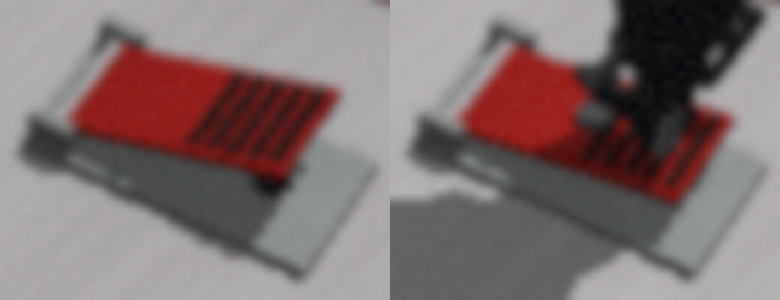

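Comparing before (left) and now (right), the toe corner has dropped only about 4.7 px. That puts the pedal at roughly 0.15 rad, so it needs to go further down.

Request:
send_rows(steps=[[[0, 0, 0.3], 0, 0], [[0, 0, 0.3], 0, 0], [[0, 0, 0.2], 0, 0], [[0, 0, 0], 0, 0]])

```text
time: 4.7
eef_pos: [0.4898, 0.3888, 0.015]
ee_rot: [[-0.961, 0.278, 0.001], [0.278, 0.961, 0.0], [-0.001, 0.001, -1.0]]
force: [2.4, 1.7, 5.2]
opening: -0.0002
finger_force: 2.8
```

Request:
send_rows(steps=[[[0, 0, 0.3], 0, 0], [[0, 0, 0.2], 0, 0], [[0, 0, 0], 0, 0], [[0, 0, 0], 0, 0]])

```text
time: 5.2
eef_pos: [0.49, 0.3889, 0.0103]
ee_rot: [[-0.961, 0.278, 0.002], [0.278, 0.961, 0.001], [-0.001, 0.001, -1.0]]
force: [3.7, 0.7, 7.7]
opening: -0.0004
finger_force: 3.1
```

Run:
```python
from h import *
im=bot.get_image("scene"); cv2.imwrite("pics/e.png",np.hstack([cv2.resize(i,None,fx=f,fy=f,interpolation=cv2.INTER_CUBIC) for i,f in ((im[135:185,280:345],6),(im[100:200,270:370],3))]))if 0 else cv2.imwrite("pics/e.png",cv2.resize(im[105:185,280:360],None,fx=7,fy=7,interpolation=cv2.INTER_CUBIC))
o=bot.get_obs(); print(o["eef_pos"],o["force"],o["torque"],o["joint_efforts"])
print([proj("scene",[.4893,.3887,z]).round(1).tolist() for z in(.01,.02,.03,.05)])
```

```text
[0.48998565 0.38887929 0.01025296] [2.50836986 0.11478748 7.25166129] [ 0.16624766 -0.77490819  0.02639497] [ 1.00005984e+00 -6.46875215e+01  2.56687367e+01  1.24770675e+00
  3.70553546e-01 -1.20154211e-03]
[[323.7, 165.5], [323.9, 163.7], [324.1, 162.0], [324.6, 158.4]]
```

View pics/e.png

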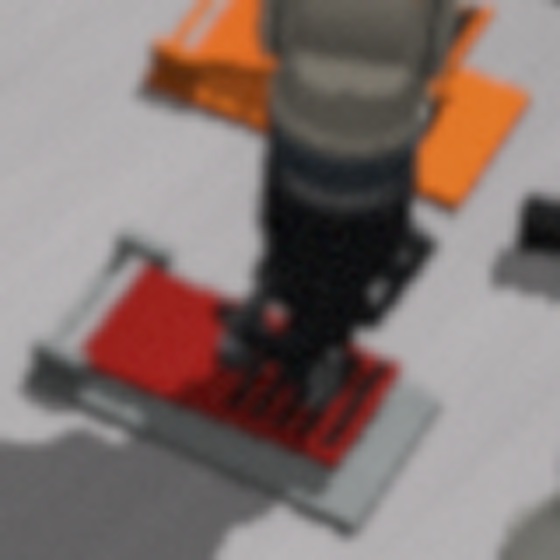

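Request:
send_rows(steps=[[[0, 0, 0.3], 0, 0], [[0, 0, 0.2], 0, 0], [[0, 0, 0.2], 0, 0], [[0, 0, 0], 0, 0], [[0, 0, 0], 0, 0]])

```text
time: 5.88
eef_pos: [0.4905, 0.389, 0.0051]
ee_rot: [[-0.96, 0.278, 0.003], [0.278, 0.961, 0.001], [-0.003, 0.002, -1.0]]
force: [-0.5, -2.0, 20.9]
opening: 0.0003
finger_force: 10.6
```

Force jumped to 21 N, so the pedal is at its stop. Next I'll rise, turning the tool to line up with the gate.

Request:
send_rows(steps=[[[0, 0, -2.0], 0, 0], [[0, 0, -5.3], 0, 0], [[0, 0, -5.3], -0.137, 0], [[0, 0, -5.3], -0.137, 0.5], [[0, 0, -5.3], -0.136, 1], [[0, 0, -5.3], 0, 1], [[0, 0, 0], 0, 1]])

```text
time: 6.75
eef_pos: [0.4897, 0.3891, 0.2914]
ee_rot: [[-0.992, -0.128, 0.004], [-0.128, 0.992, 0.003], [-0.005, 0.002, -1.0]]
force: [-0.0, -0.1, 0.0]
opening: 0.0722
finger_force: 0.0
```

Request:
send_rows(steps=[[[-0.2, -5.6, 0], 0, 1], [[-0.2, -5.6, 0], 0, 1], [[-0.2, -5.6, 0], 0, 1], [[-0.2, -5.6, 0], 0, 1], [[-0.2, -5.6, 0], 0, 1], [[-0.2, -5.6, 0], 0, 1], [[-0.2, -5.6, 0], 0, 1], [[-0.2, -5.6, 0], 0, 1], [[-0.2, -5.6, 0], 0, 1], [[-0.2, -5.6, 0], 0, 1]])

```text
time: 8.0
eef_pos: [0.58, -0.1656, 0.2863]
ee_rot: [[-0.992, -0.128, -0.003], [-0.128, 0.992, 0.001], [0.003, 0.002, -1.0]]
force: [1.1, 1.0, -0.0]
opening: 0.0854
finger_force: 0.0
```

Request:
send_rows(steps=[[[0, 0, 0], 0, 1], [[0, 0, 0], 0, 1], [[0, 0, 0], 0, 1]])

```text
time: 8.38
eef_pos: [0.5804, -0.1629, 0.2876]
ee_rot: [[-0.992, -0.129, -0.001], [-0.129, 0.992, 0.0], [0.001, 0.001, -1.0]]
force: [0.3, 0.2, 0.1]
opening: 0.0854
finger_force: 0.0
```

Run:
```python
from h import *
s=bot.get_image("scene");t=bot.get_image("top");o=bot.get_obs();e=np.array(o["eef_pos"]);R=np.array(o["ee_rot"])
print(e,R.round(3).tolist(),o["opening"])
A=cv2.resize(s[180:310,180:310],(400,400),interpolation=cv2.INTER_CUBIC)
B=cv2.resize(t[145:245,295:395],(400,400),interpolation=cv2.INTER_CUBIC)
# project predicted tips (reported) and +22mm
for sg in(1,-1):
  for dz,c in((0.013,(0,255,0)),(0.035,(255,0,255))):
    p=e+R[:,1]*sg*.0425+[0,0,dz]
    a=(proj("scene",p)-[180,180])*400/130;b=(proj("top",p)-[295,145])*4
    cv2.circle(A,tuple(a.astype(int).tolist()),3,c,-1);cv2.circle(B,tuple(b.astype(int).tolist()),3,c,-1)
cv2.imwrite("pics/f.png",np.hstack([A,B])); cv2.imwrite("pics/ped.png",s)
```

```text
[ 0.58059415 -0.16292437  0.28799868] [[-0.992, -0.129, 0.0], [-0.129, 0.992, 0.0], [-0.0, 0.0, -1.0]] 0.08522903242209295
```

View pics/f.png

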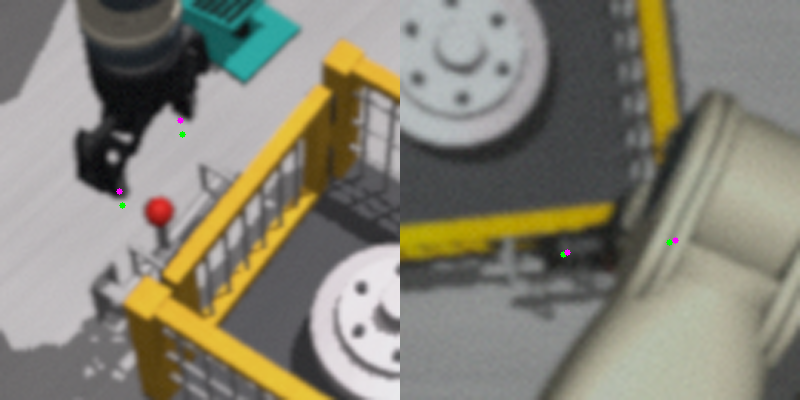

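The magenta marks (22 mm above the reported TCP) match the real fingertips at scene-crop (120,190) and (181,120). That agrees with the pedal contact heights, so I'll aim 22 mm lower by the readout. The knob is at crop (158,211).

Request:
send_rows(steps=[[[-0.1, -0.2, 2.0], 0, 1], [[0, 0, 2.5], 0, 1], [[0, 0, 2.0], 0, 1], [[0, 0, 1.5], 0, 1], [[0, 0, 1.0], 0, 1], [[0, 0, 1.0], 0, 1], [[0, 0, 0], 0, 1]])

```text
time: 9.35
eef_pos: [0.5818, -0.1659, 0.1873]
ee_rot: [[-0.992, -0.128, -0.001], [-0.128, 0.992, 0.0], [0.001, 0.0, -1.0]]
force: [-0.1, -0.5, 0.5]
opening: 0.0851
finger_force: 0.0
```

Run:
```python
from h import *
s=bot.get_image("scene");o=bot.get_obs();print(o["eef_pos"],o["force"])
cv2.imwrite("pics/g.png",np.hstack([cv2.resize(s[205:285,190:270],(480,480),interpolation=cv2.INTER_CUBIC),cv2.resize(s[135:185,285:345],(300,480))]))
```

```text
[ 0.5819609  -0.16603321  0.18784377] [-0.0682416  -0.10022308  0.40121127]
```

View pics/g.png

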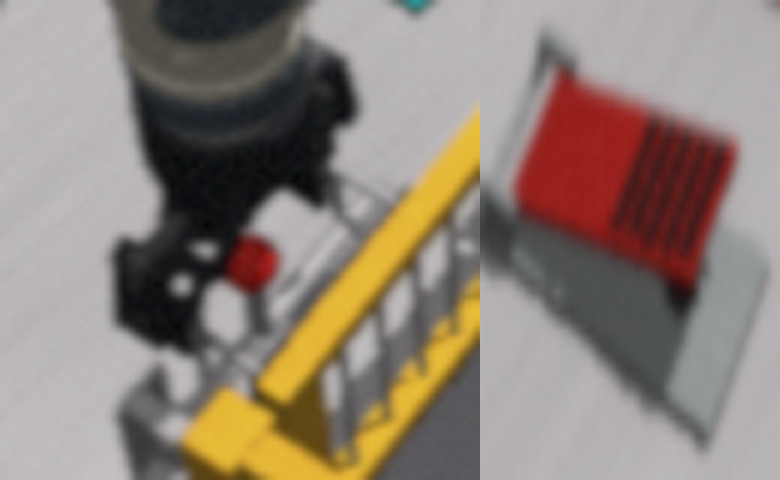

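The pedal is back up (right), and the knob at (253,263) sits midway between the finger tips at (190,345) and (325,200). Closing now.

Request:
send_rows(steps=[[[0, 0, 0], 0, 0], [[0, 0, 0], 0, 0], [[0, 0, 0], 0, 0], [[0, 0, 0], 0, 0], [[0, 0, 0], 0, 0], [[0, 0, 0], 0, 0]])

```text
time: 10.15
eef_pos: [0.5822, -0.166, 0.1883]
ee_rot: [[-0.992, -0.128, 0.001], [-0.128, 0.992, -0.0], [-0.001, -0.0, -1.0]]
force: [-0.9, 1.0, 4.7]
opening: 0.025
finger_force: 58.6
```

Opening is 25 mm with an upward force, so the grip is above the ball's centre. I'll regrip 6 mm lower.

Request:
send_rows(steps=[[[0, 0, 0], 0, 0.7], [[0, 0, 0], 0, 0.7], [[0, 0, 0], 0, 0.7], [[0, 0, 0.7], 0, 0.7], [[0, 0, 0], 0, 0], [[0, 0, 0], 0, 0], [[0, 0, 0], 0, 0], [[0, 0, 0], 0, 0], [[0, 0, 0], 0, 0]])

```text
time: 11.28
eef_pos: [0.5819, -0.1659, 0.1808]
ee_rot: [[-0.992, -0.128, -0.0], [-0.128, 0.992, 0.0], [0.0, 0.0, -1.0]]
force: [-0.1, 0.5, -0.3]
opening: 0.0255
finger_force: 58.8
```

Request:
send_rows(steps=[[[0, 0, -0.6], 0, 0], [[0, 0, -0.6], 0, 0], [[0, 0, -0.5], 0, 0], [[0, 0, -0.3], 0, 0], [[0, 0, 0], 0, 0], [[0, 0, 0], 0, 0]])

```text
time: 12.02
eef_pos: [0.5819, -0.1661, 0.2007]
ee_rot: [[-0.992, -0.128, -0.0], [-0.128, 0.992, -0.0], [0.0, -0.0, -1.0]]
force: [0.7, 0.9, -2.2]
opening: 0.0251
finger_force: 59.0
```

Run:
```python
from h import *
s=bot.get_image("scene").astype(int);o=bot.get_obs();print(o["eef_pos"],o["force"],o["opening"])
def red(im):
    b,g,r=im[...,0],im[...,1],im[...,2];m=(r>90)&(r>2*g)&(r>2*b);ys,xs=np.nonzero(m[225:275,215:255]);return xs.mean()+215,ys.mean()+225,xs.min()+215,xs.max()+215,ys.min()+225,ys.max()+225,len(xs)
print(red(s),red(cv2.imread("pics/scene0.png").astype(int)))
print([proj("scene",[.582,-.165,z]) for z in (.23,.25)])
```

```text
[ 0.5819401 -0.1660886  0.2006384] [-0.1287261   1.16613215 -1.93522947] 0.02519820426192067
(np.float64(232.85), np.float64(245.7), np.int64(231), np.int64(235), np.int64(243), np.int64(248), 20) (np.float64(231.5), np.float64(248.13793103448276), np.int64(228), np.int64(235), np.int64(244), np.int64(252), 58)
[array([231.56431048, 249.16536246]), array([230.99951083, 245.50838521])]
```

Lifted: it carries the bolt's weight, and the knob's bottom edge rose 4 px, about 20 mm. Drawing the bolt.

Request:
send_rows(steps=[[[0, 0.4, 0], 0, 0], [[0, 0.4, 0], 0, 0], [[0, 0.4, 0], 0, 0], [[0, 0.4, 0], 0, 0], [[0, 0, 0], 0, 0]])

```text
time: 12.7
eef_pos: [0.5799, -0.1496, 0.2008]
ee_rot: [[-0.992, -0.128, -0.0], [-0.128, 0.992, 0.001], [-0.0, 0.001, -1.0]]
force: [-0.2, 0.0, -2.5]
opening: 0.0253
finger_force: 59.1
```

Request:
send_rows(steps=[[[0, 0.5, 0], 0, 0], [[0, 0.5, 0], 0, 0], [[0, 0.5, 0], 0, 0], [[0, 0.5, 0], 0, 0], [[0, 0.5, 0], 0, 0], [[0, 0.5, 0], 0, 0], [[0, 0.3, 0], 0, 0], [[0, 0, 0], 0, 0], [[0, 0, 0], 0, 0]])

```text
time: 13.82
eef_pos: [0.5756, -0.1171, 0.2007]
ee_rot: [[-0.992, -0.128, -0.0], [-0.128, 0.992, 0.001], [0.0, 0.001, -1.0]]
force: [-0.4, 1.2, -2.2]
opening: 0.0252
finger_force: 59.2
```

Request:
send_rows(steps=[[[0.7, 0.15, 0], 0.04, 0], [[0.7, 0.15, 0], 0.04, 0], [[0.7, 0.15, 0], 0.04, 0], [[0.7, 0.15, 0], 0.04, 0], [[0, 0, 0], 0, 0]])

```text
time: 14.45
eef_pos: [0.547, -0.1134, 0.2012]
ee_rot: [[-0.999, 0.033, 0.001], [0.033, 0.999, -0.0], [-0.001, -0.0, -1.0]]
force: [2.7, 0.9, -2.0]
opening: 0.0253
finger_force: 59.1
```

Request:
send_rows(steps=[[[0.7, 0.15, 0], 0.04, 0], [[0.7, 0.15, 0], 0.04, 0], [[0.7, 0.15, 0], 0.04, 0], [[0.7, 0.15, 0], 0.04, 0], [[0.7, 0.15, 0], 0.04, 0], [[0, 0, 0], 0, 0], [[0, 0, 0], 0, 0], [[0, 0, 0], 0, 0]])

```text
time: 15.45
eef_pos: [0.5139, -0.1023, 0.2008]
ee_rot: [[-0.973, 0.229, 0.0], [0.229, 0.973, -0.0], [-0.0, -0.0, -1.0]]
force: [5.0, -0.3, -2.9]
opening: 0.0249
finger_force: 59.1
```

Run:
```python
from h import *
s=bot.get_image("scene");t=bot.get_image("top");o=bot.get_obs();print(o["eef_pos"],o["force"],o["opening"],o["time"])
cv2.imwrite("pics/i.png",np.hstack([cv2.resize(s[190:310,180:300],(400,400),interpolation=cv2.INTER_CUBIC),cv2.resize(t[145:245,270:370],(400,400),interpolation=cv2.INTER_CUBIC)]))
```

```text
[ 0.51370831 -0.10219109  0.20071921] [ 4.29055399 -0.57730052 -2.29048195] 0.025269690150257176 15.55
```

View pics/i.png

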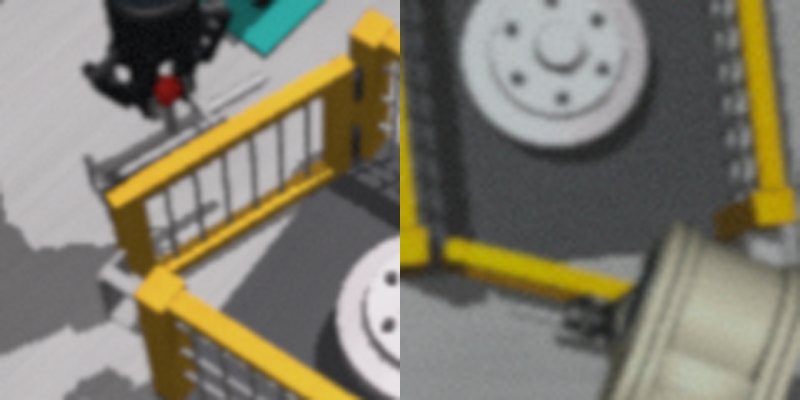

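The gate stands about 0.36 rad open: in the top view the leaf runs from (445,247) to (630,292). The gripper still holds the drawn bolt's knob, so I'm handing in.

```bash
python3 -c "
from rig import bot
print(bot.sign_off())"
```

```text
the job is handed in; nothing more can be done
None
```

I pressed the pedal to its stop and it came back up, then lifted the bolt over the lip, drew it about 49 mm and handed in holding the gate about 0.36 rad open by the knob; the sign-off returned no verdict.

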